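Point out the source and target dishes, then log the transfer

ROBOT

A 6-joint arm with a two-finger parallel gripper is mounted at the origin on the work surface. World frame = base frame: x ahead of the robot, y to its left, z up, the work surface at z = 0. Lengths are in m, angles in rad, forces in N, time in s.
With the tool pointing down it reaches from about 0.4 to 0.825 m from the base axis. Payload 7 kg.
Tool frame: the origin (TCP) lies on the centre line of the jaws, within the pads' length; the fingertips stand 25 mm ahead of it and the grasp point (between the pads) lies 6 mm ahead of it; z points along the fingers, y is the line along which they close (so a half turn about z gives the same grasp; the last joint's range is limited). The gripper opens to 88 mm and grips with 3 to 60 N. Pads are 19 mm wide; open, the fingers measure 130 mm over their backs; the gripper's body (78 mm by 193 mm) begins 47 mm behind the grasp point.
Start: joints at [-0.862, 0.359, 0.012, 0, -1.224, -0.288], TCP at [0.276, -0.616, 0.252] pointing down, gripper open.
Joint ranges: [-3.07, 3.07], [-1.43, 2.12], [-1.02, 1.25], [-3.03, 1.67], [-3.05, -0], [-3.03, 3.03]. Speed limits (rad/s): [2.39, 2.39, 3.01, 3.14, 3.14, 3.14].

INTERFACE

Orientations are given as [roll, pitch, yaw] about the fixed x, y, z axes, in that order (R = Rz(yaw) Ry(pitch) Rx(roll)).
In Python, from station import readout, vision, arm gives the robot as it stands. The module is installed in compiled form; this text tells all that it offers.
- The arm moves only by the tool carry_out, never from a script. Its argument "commands" is a list of rows, each an object with "dp": the shift along the tool's x, y, z in m, a list of three; "rotation": the turn, a rotation vector about the tool's x, y, z in degrees, a list of three. In form: [{"dp": [dx, dy, dz], "rotation": [wx, wy, wz]}, ...]. A call has 1 to 8 rows; each row shifts and turns the commanded pose from where the row before left it, along the tool's axes as they then stand; what a row does not reach is not made up. A row lasts 1/8 s, in which the tool goes at most 62.5 mm and 10.7 degrees, less where a joint would pass 70% of its speed; a pose out of reach is approached as far as the arm can. A call with a gripper value outside its range is refused whole. "grip" is the finger opening in m, from 0 to 0.0876, set as the call begins (left out, the last holds). The fingers move at their own pace and stop on an object; "force" is the grip in N (left out, the last holds). Time passes only in rows, so rows that do not move let the fingers close. It gives the time, the measured TCP pose, the force, the opening and the grip force at its end, in the units of the state.
- readout.get_state(): the state, without advancing time (a new reading comes with each control period).
- vision.grab_frame(name): name is "side" or "top" or "wrist"; returns (picture, depth): 400x640x3 uint8, red, green, blue; 400x640 float32, m along the optical axis (not along the pixel's ray), 0 where there is no reading.
- vision.calibration(name): a dict with "fovy" (degrees; the focal length in pixels is half the picture's height over the tangent of half this angle, whatever the lens; pixels are square), "cx", "cy" (the principal point, pixels), "origin" and "attitude" of the camera in the world; the wrist camera has in their place "mount" (4x4, takes a point from camera to tool coordinates, whose origin is the TCP and whose axes are the flange's). Camera axes: x right, y down, z forward; pixel columns grow to the right and rows downward; lengths in m; the calibration is good to about 2 mm. The wrist camera is an equidistant fisheye: a pixel r from the principal point sees the ray r / f radians off the axis. A picture is of the moment at which its call begins: read the wrist's pose just before it. calibration takes no time and is no camera call.
- arm.job_done(): hands the job in; it is judged then, once.
Trained networks look in the newest picture that a camera, given by its name, has taken for a name from the list of things; names that differ only in an ending like _2 or _b are one class to them, and where a whole thing is asked for, a point or a joint stands for the part that bears it (a point fixed in the world has none). Each returns a list of dicts, best first, with "score" (0 to 1); they miss things now and then, are a little off and sometimes report something else, mostly with a low value. They report only what shows in the picture. A call takes as long as a camera call. They do not tell look-alikes from the thing itself.
- vision.trace(label, camera): "pixels" (400x640 bool, what is visible of it) and "position" ([row, column] in pixels, amid what is visible of it).
The state is a dict: "t": time; "q": joint angles; "qd": joint speeds; "joint_efforts": joint torques, N m; "eef_pos": TCP position; "ee_rot": TCP orientation; "force": force on the tool from outside, world axes, zero at the start; "moment": the same for the moment, N m; "width": finger opening in m; "gripper_force": force on a finger pad.
Only numpy, scipy, OpenCV 4.12 (cv2) and the standard library are available. Lean on these libraries where they do the work, as an engineer would, in place of code of your own. Each camera call takes 0.05 s, during which the arm holds its last target. There are 200 camera calls.

TASK

Show the overhead bench camera which transfer comes next: with the fingers pointing straight down, hold them still about 2 cm above the middle of the lid of the largest culture dish for two seconds, then in the same way above the smallest dish. Then press the round key of the logger box fully down, so that it stays down, and back off clear of everything. Do not touch or move any dish, do not point at or pass low over the medium-sized dish, and leave everything else where it stands.

Things in the scene. Friction and masses are not known exactly. Their poses are not given: they have to be found in the camera images.
- plate: Flat black warming plate lying on the bench, fixed, 240 mm (its x) by 380 mm (its y), top 12 mm above the bench. Origin: centre of its underside. The three dishes and the vial stand on it, in places that change.
- dish_large: Largest of three round covered clear plastic culture dishes with a pale filling: 90 mm across, 16 mm high, loose, standing on the warming plate. Origin: centre of its underside, z axis up, so the middle of its lid is 16 mm above the origin.
- dish_medium: Medium culture dish, same make: 60 mm across, 15 mm high, loose, on the warming plate; no part in the job. Origin: centre of its underside, lid 15 mm above.
- dish_small: Smallest culture dish, same make: 35 mm across, 11 mm high, loose, on the warming plate. Origin: centre of its underside, z axis up, lid 11 mm above the origin.
- key_top (a point): Centre of the top face of the logger's round grey key, 30 mm across; the point goes down with the key. The logger is a fixed black box, 110 by 140 mm, its top 42 mm above the bench, with the key near one end of its top (a dark display window at the other). Up, the key stands 12 mm proud of the box; fully down, 6 mm.
- key (a joint): Travel of the key in m: 0 up, 0.006 fully down. It is pressed straight down against about 3 N of friction, meets a firm stop, and stays where it is left (no spring return).
- vial: Small glass vial with a white cap, 24 mm across, 42 mm high, loose, standing on the warming plate. Origin: centre of its underside. To be left alone.
- spray_bottle: Aluminium bottle with black cap, 66 mm across, 190 mm high, loose, on the bench beyond the right-hand end of the plate. Origin: centre of its underside. To be left alone.
- tip_box: Blue pipette-tip box with clear lid, 85 by 120 by 60 mm high, loose, on the bench. Origin: centre of its underside. To be left alone.
- probe: Hand probe with a yellow handle, 190 mm long, lying on the bench beyond the logger, loose. To be left alone.
Things that resemble listed ones, but are neither listed nor needed, are in the scene too. Leave any pink look-alike of the dish_large alone.

How it is judged:
On the way, in this order (a step that is already met when the one before it is completed fails the run):
1. point at the largest dish: fingers above the middle of its lid (grasp point within 25 mm of its axis and 12 to 65 mm above the lid), held 1.5 s (horizontal distance between the grasp point and dish_large below 0.025 m and z of the grasp point in the frame of dish_large between 0.028 and 0.081 m), for 1.5 s.
2. point at the smallest dish: fingers above the middle of its lid (grasp point within 17 mm of its axis and 12 to 65 mm above the lid), held 1.5 s (horizontal distance between the grasp point and dish_small below 0.017 m and z of the grasp point in the frame of dish_small between 0.023 and 0.076 m), for 1.5 s.
3. the logger's key is pressed down, at least 4.5 of its 6 mm (value of joint key above 0.0045 m), for 0.2 s.
At the end, for the whole second after the job is handed in: The key stays down by at least 4.5 of its 6 mm; the three dishes stand flat and at rest within 5 mm of where they began, and vial, bottle, tip box and probe lie within 10 mm of where they began (value of joint key above 0.0045 m and distance of each of dish_large, dish_medium, dish_small from where it was at the start of the episode below 0.005 m and linear speed of each of dish_large, dish_medium, dish_small below 0.01 m/s and angle between each of dish_large, dish_medium, dish_small's own z axis and vertical below 0.05 rad and distance of each of vial, spray_bottle, tip_box, probe from where it was at the start of the episode below 0.01 m); the robot touches nothing.
It fails at once if the robot touches a dish (more than 0.3 N) (contact force between any of the fingers, the arm and dish_large above 0.3 N or contact force between any of the fingers, the arm and dish_medium above 0.3 N or contact force between any of the fingers, the arm and dish_small above 0.3 N).
It fails at once if a dish is moved by more than 5 mm or lifted (distance of any of dish_large, dish_medium, dish_small from where it was at the start of the episode above 0.005 m).
It fails at once if the fingers point at or pass low over the medium dish (grasp point within 20 mm of its axis and less than 65 mm above its lid) (horizontal distance between the grasp point and dish_medium below 0.02 m and z of the grasp point in the frame of dish_medium between 0.027 and 0.08 m).
It fails at once if the vial, bottle, tip box or probe is moved by more than 10 mm (distance of any of vial, spray_bottle, tip_box, probe from where it was at the start of the episode above 0.01 m).
It also fails if it takes over 51 s, if anything falls off the work surface, if the arm or the gripper's body presses on something with over 40 N, if the wrist force passes 120 N, or if a joint passes its speed limit or range.

## Working session

There is one attempt and no reset: what is moved stays moved. The work goes in short steps, Python scripts to look and compute and a tool call to move; the robot and the scene stay as the last step left them, time stands still between calls to the robot, and variables do not carry over. Pictures are saved under pics/ and viewed, at most 10 in all, crops included, and the job is handed in when it is done.

Besides the shell and the picture viewer there is one more tool, called as name(argument=value, ...), one argument or row to a line, values as JSON. carry_out: Moves the arm, as the interface text tells. Its arguments: {"type":"object","properties":{"commands":{"type":"array"},"grip":{"type":"number"},"force":{"type":"number"}},"required":["commands"]}

```bash
mkdir -p pics; cat > h.py <<'E'
import numpy as np, cv2
from station import readout, vision, arm
from scipy.spatial.transform import Rotation as R
def world(cam,depth,rows,cols):
    c=vision.calibration(cam); f=200/np.tan(np.radians(c['fovy'])/2)
    A=np.array(c['attitude'],float); 
    A=A if A.shape==(3,3) else R.from_euler('xyz',A).as_matrix()
    z=depth[rows,cols]; p=np.stack([(cols-c['cx'])/f*z,(rows-c['cy'])/f*z,z],-1)
    return p@A.T+np.array(c['origin'])
E
python3 - <<'E'
from h import *
print(vision.calibration('top'),readout.get_state())
p,d=vision.grab_frame('top'); np.savez('top.npz',p=p,d=d)
cv2.imwrite('pics/top.png',p[:,:,::-1])
for n in ['plate','dish_large','dish_medium','dish_small','key_top','vial','spray_bottle','tip_box','probe']:
    for r in vision.trace(n,'top'):
        m=r['pixels']&(d>0); rr,cc=np.nonzero(m)
        if len(rr)==0: continue
        w=world('top',d,rr,cc)
        print(n,round(r['score'],2),np.round(r['position']),len(rr),'med',np.round(np.median(w,0),3),'lo',np.round(np.percentile(w,2,0),3),'hi',np.round(np.percentile(w,98,0),3))
E
```

```text
{'fovy': 45.87251398405244, 'cx': 317.4684058713881, 'cy': 204.28582102225755, 'origin': array([ 0.47382947, -0.02635175,  1.20081228]), 'attitude': array([-3.07552958,  0.0065826 , -1.59912798])} {'t': 0.0, 'q': array([-8.61886873e-01,  3.59403730e-01,  1.10521044e-02, -3.35731298e-04,
       -1.22408199e+00, -2.88115310e-01]), 'qd': array([ 0.00017323, -0.00188526, -0.00046777, -0.00127835, -0.0022309 ,
        0.0003758 ]), 'joint_efforts': array([-2.27573255e-04, -5.82712948e+01,  2.93055761e+01,  6.99759588e+00,
        6.57204859e-03, -1.75033047e-04]), 'eef_pos': array([ 0.275531  , -0.6157182 ,  0.25061141]), 'ee_rot': array([ 3.13993316e+00, -1.62675820e-04, -2.72091272e+00]), 'force': array([-0.01777773,  0.8757873 , -0.10278466]), 'moment': array([-0.01200173, -0.02401205,  0.03514606]), 'gripper_force': 0.0, 'width': 0.08752757234156194}
plate 0.67 [213. 323.] 12679 med [ 0.526 -0.036  0.012] lo [ 0.407 -0.234  0.007] hi [0.64  0.131 0.017]
plate 0.26 [224. 384.] 987 med [ 0.495 -0.185  0.028] lo [ 0.456 -0.226  0.023] hi [ 0.535 -0.145  0.033]
dish_large 0.79 [217. 442.]
[... 436 characters left out ...]
227. 279.] 142 med [0.495 0.077 0.023] lo [0.48  0.062 0.019] hi [0.51  0.091 0.027]
key_top 0.65 [218. 186.] 123 med [0.523 0.3   0.053] lo [0.51  0.288 0.046] hi [0.536 0.314 0.057]
key_top 0.24 [225. 384.] 1045 med [ 0.496 -0.185  0.028] lo [ 0.455 -0.226  0.021] hi [ 0.536 -0.145  0.032]
vial 0.61 [182. 267.] 82 med [0.61  0.096 0.053] lo [0.6   0.086 0.023] hi [0.62  0.107 0.058]
spray_bottle 0.85 [150. 473.] 1114 med [ 0.659 -0.386  0.124] lo [ 0.635 -0.429  0.001] hi [ 0.697 -0.367  0.192]
tip_box 0.89 [110. 277.] 1907 med [0.786 0.071 0.059] lo [0.75  0.013 0.005] hi [0.832 0.128 0.064]
probe 0.8 [126. 188.] 532 med [0.756 0.302 0.021] lo [ 0.647  0.276 -0.003] hi [0.81  0.348 0.029]
```

View pics/top.png

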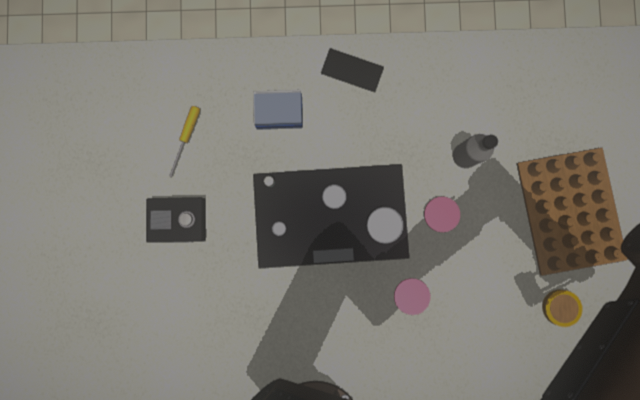

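```bash
python3 - <<'E'
from h import *
p=np.load('top.npz')['p'][150:320,140:470]
cv2.imwrite('pics/crop.png',cv2.resize(p[:,:,::-1],None,fx=2.4,fy=2.4,interpolation=cv2.INTER_CUBIC))
def delta(t):
    s=readout.get_state(); return np.round(R.from_euler('xyz',s['ee_rot']).inv().apply(np.array(t)-s['eef_pos']),4)
print(delta([.4955,-.186,.140]))
E
cat >> h.py <<'E'
def delta(t):
    s=readout.get_state(); return s['t'],np.round(R.from_euler('xyz',s['ee_rot']).inv().apply(np.array(t)-s['eef_pos']),4)
E
```

```text
[-0.3763  0.3028  0.1115]
```

View pics/crop.png

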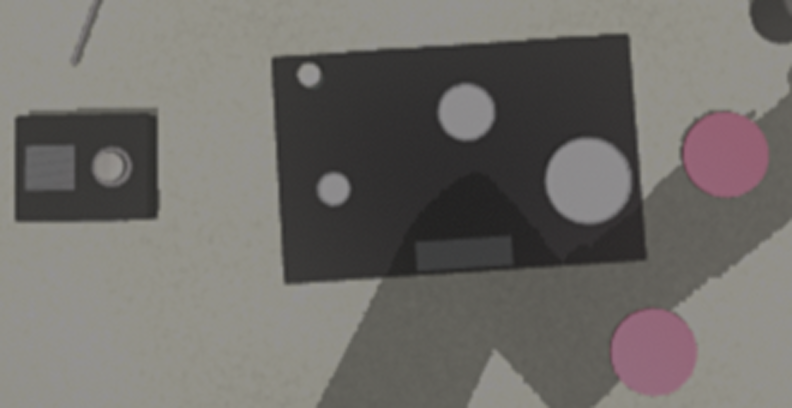

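The full-frame candidates for dish_large, as (row, col):
- (217,442): pink, on the bench.
- (294,414): pink, on the bench.
- (225,384): pale, on the black plate, lid at z=28 mm and about 90 mm across. This one fits.

The smallest dish is at (227,279), with its lid at 23 mm. The similar white spot at (182,267) is the vial cap at 54 mm. The key is at (218,186), and the display window is on the other end of the box.

carry_out(
  commands=[
    {"dp":[-0.03,0.024,0],"rotation":[0,0,0]},
    {"dp":[-0.03,0.024,0],"rotation":[0,0,0]},
    {"dp":[-0.03,0.024,0],"rotation":[0,0,0]},
    {"dp":[-0.03,0.024,0],"rotation":[0,0,0]},
    {"dp":[-0.03,0.024,0],"rotation":[0,0,0]},
    {"dp":[-0.03,0.024,0],"rotation":[0,0,0]},
    {"dp":[-0.03,0.024,0],"rotation":[0,0,0]},
    {"dp":[-0.03,0.024,0],"rotation":[0,0,0]},
  ],
  grip=0,
)

```text
t: 1.5
eef_pos: [0.4168, -0.3417, 0.2518]
ee_rot: [-3.141, 0.0, -2.721]
force: [0.4, 0.4, 0.7]
width: 0.013
gripper_force: 0.0
```

carry_out(
  commands=[
    {"dp":[-0.03,0.024,0],"rotation":[0,0,0]},
    {"dp":[-0.03,0.024,0],"rotation":[0,0,0]},
    {"dp":[-0.03,0.024,0],"rotation":[0,0,0]},
    {"dp":[-0.03,0.024,0],"rotation":[0,0,0]},
    {"dp":[-0.016,0.014,0.04],"rotation":[0,0,0]},
    {"dp":[0,0,0.04],"rotation":[0,0,0]},
    {"dp":[0,0,0],"rotation":[0,0,0]},
    {"dp":[0,0,0],"rotation":[0,0,0]},
  ],
)

```text
t: 2.5
eef_pos: [0.4964, -0.1873, 0.1731]
ee_rot: [-3.14, 0.001, -2.721]
force: [1.5, -0.1, 0.5]
width: 0.0003
gripper_force: 0.0
```

```bash
python3 - <<'E'
from h import *
s=readout.get_state();print(s['eef_pos'],s['ee_rot'],s['width']);print(delta([.4955,-.186,.073]))
E
```

```text
[ 0.4963757  -0.18727168  0.17306765] [-3.14039769e+00  1.02630422e-03 -2.72064934e+00] 0.0003430171532941802
(2.5, array([0.0004, 0.0016, 0.1001]))
```

carry_out(
  commands=[
    {"dp":[0,0.0015,0.025],"rotation":[0,0,0]},
    {"dp":[0,0,0.025],"rotation":[0,0,0]},
    {"dp":[0,0,0.02],"rotation":[0,0,0]},
    {"dp":[0,0,0.015],"rotation":[0,0,0]},
    {"dp":[0,0,0.01],"rotation":[0,0,0]},
    {"dp":[0,0,0.005],"rotation":[0,0,0]},
    {"dp":[0,0,0],"rotation":[0,0,0]},
    {"dp":[0,0,0],"rotation":[0,0,0]},
  ],
)

```text
t: 3.5
eef_pos: [0.4953, -0.1855, 0.0721]
ee_rot: [-3.141, 0.001, -2.721]
force: [-0.2, 0.4, -1.0]
width: 0.0002
gripper_force: 0.0
```

carry_out(
  commands=[
    {"dp":[0,0,0],"rotation":[0,0,0]},
    {"dp":[0,0,0],"rotation":[0,0,0]},
    {"dp":[0,0,0],"rotation":[0,0,0]},
    {"dp":[0,0,0],"rotation":[0,0,0]},
    {"dp":[0,0,0],"rotation":[0,0,0]},
    {"dp":[0,0,0],"rotation":[0,0,0]},
    {"dp":[0,0,0],"rotation":[0,0,0]},
    {"dp":[0,0,0],"rotation":[0,0,0]},
  ],
)

```text
t: 4.5
eef_pos: [0.4949, -0.1855, 0.0715]
ee_rot: [3.142, -0.0, -2.721]
force: [0.7, -0.1, -0.2]
width: 0.0006
gripper_force: 0.0
```

carry_out(
  commands=[
    {"dp":[0,0,0],"rotation":[0,0,0]},
    {"dp":[0,0,0],"rotation":[0,0,0]},
    {"dp":[0,0,0],"rotation":[0,0,0]},
    {"dp":[0,0,0],"rotation":[0,0,0]},
    {"dp":[0,0,0],"rotation":[0,0,0]},
    {"dp":[0,0,0],"rotation":[0,0,0]},
    {"dp":[0,0,0],"rotation":[0,0,0]},
    {"dp":[0,0,0],"rotation":[0,0,0]},
  ],
)

```text
t: 5.5
eef_pos: [0.4949, -0.1855, 0.0716]
ee_rot: [3.142, 0.0, -2.721]
force: [-0.4, 0.6, 1.1]
width: 0.0002
gripper_force: 0.0
```

carry_out(
  commands=[
    {"dp":[0,0,-0.025],"rotation":[0,0,0]},
    {"dp":[0,0,-0.03],"rotation":[0,0,0]},
    {"dp":[0,0,-0.03],"rotation":[0,0,0]},
    {"dp":[0,0,-0.015],"rotation":[0,0,0]},
    {"dp":[0,0,0],"rotation":[0,0,0]},
  ],
)

```text
t: 6.12
eef_pos: [0.4953, -0.1855, 0.1722]
ee_rot: [-3.141, 0.002, -2.721]
force: [0.4, -0.3, -0.2]
width: 0.0003
gripper_force: 0.0
```

```bash
python3 - <<'E'
from h import *
print(delta([.495,.0765,.173]))
E
```

```text
(6.125, array([-0.1067,  0.2392, -0.0008]))
```

carry_out(
  commands=[
    {"dp":[-0.015,0.034,0],"rotation":[0,0,0]},
    {"dp":[-0.015,0.034,0],"rotation":[0,0,0]},
    {"dp":[-0.015,0.034,0],"rotation":[0,0,0]},
    {"dp":[-0.015,0.034,0],"rotation":[0,0,0]},
    {"dp":[-0.015,0.034,0],"rotation":[0,0,0]},
    {"dp":[-0.015,0.034,0],"rotation":[0,0,0]},
    {"dp":[-0.0165,0.035,0],"rotation":[0,0,0]},
    {"dp":[0,0,0],"rotation":[0,0,0]},
  ],
)

```text
t: 7.12
eef_pos: [0.494, 0.0779, 0.1701]
ee_rot: [3.142, -0.002, -2.718]
force: [-0.1, -0.8, -0.4]
width: 0.0003
gripper_force: 0.0
```

```bash
python3 - <<'E'
from h import *
print(delta([.495,.0765,.068]))
E
```

```text
(7.125, array([-0.0005, -0.0017,  0.1021]))
```

carry_out(
  commands=[
    {"dp":[0,-0.0015,0.025],"rotation":[0,0,0]},
    {"dp":[0,0,0.025],"rotation":[0,0,0]},
    {"dp":[0,0,0.02],"rotation":[0,0,0]},
    {"dp":[0,0,0.015],"rotation":[0,0,0]},
    {"dp":[0,0,0.01],"rotation":[0,0,0]},
    {"dp":[0,0,0.006],"rotation":[0,0,0]},
    {"dp":[0,0,0],"rotation":[0,0,0]},
    {"dp":[0,0,0],"rotation":[0,0,0]},
  ],
)

```text
t: 8.12
eef_pos: [0.4954, 0.075, 0.071]
ee_rot: [3.142, 0.001, -2.721]
force: [-0.2, -0.8, -1.1]
width: 0.0004
gripper_force: 0.0
```

carry_out(
  commands=[
    {"dp":[0,0,0],"rotation":[0,0,0]},
    {"dp":[0,0,0],"rotation":[0,0,0]},
    {"dp":[0,0,0],"rotation":[0,0,0]},
    {"dp":[0,0,0],"rotation":[0,0,0]},
    {"dp":[0,0,0],"rotation":[0,0,0]},
    {"dp":[0,0,0],"rotation":[0,0,0]},
    {"dp":[0,0,0],"rotation":[0,0,0]},
    {"dp":[0,0,0],"rotation":[0,0,0]},
  ],
)

```text
t: 9.12
eef_pos: [0.4951, 0.0748, 0.0705]
ee_rot: [-3.142, -0.0, -2.721]
force: [-1.3, -0.3, 0.1]
width: 0.0005
gripper_force: 0.0
```

carry_out(
  commands=[
    {"dp":[0,0,0],"rotation":[0,0,0]},
    {"dp":[0,0,0],"rotation":[0,0,0]},
    {"dp":[0,0,0],"rotation":[0,0,0]},
    {"dp":[0,0,0],"rotation":[0,0,0]},
    {"dp":[0,0,0],"rotation":[0,0,0]},
    {"dp":[0,0,0],"rotation":[0,0,0]},
    {"dp":[0,0,0],"rotation":[0,0,0]},
    {"dp":[0,0,0],"rotation":[0,0,0]},
  ],
)

```text
t: 10.12
eef_pos: [0.4951, 0.0748, 0.0706]
ee_rot: [3.142, -0.0, -2.721]
force: [1.2, -0.1, -0.9]
width: 0.0005
gripper_force: 0.0
```

carry_out(
  commands=[
    {"dp":[0,0,-0.025],"rotation":[0,0,0]},
    {"dp":[0,0,-0.03],"rotation":[0,0,0]},
    {"dp":[0,0,-0.03],"rotation":[0,0,0]},
    {"dp":[0,0,-0.015],"rotation":[0,0,0]},
    {"dp":[0,0,0],"rotation":[0,0,0]},
  ],
)

```text
t: 10.75
eef_pos: [0.4955, 0.0751, 0.1712]
ee_rot: [3.141, 0.002, -2.721]
force: [0.0, -0.4, -0.5]
width: 0.0002
gripper_force: 0.0
```

```bash
python3 - <<'E'
from h import *
print(delta([.523,.3005,.169]))
z=np.load('top.npz');p,d=z['p'],z['d']
rr,cc=np.mgrid[200:240,145:210]; w=world('top',d,rr,cc); k=(w[...,2]>.049)&(w[...,2]<.058)
q=w[k]; print(len(q),q.mean(0),q.min(0),q.max(0)); 
rr,cc=np.nonzero(p[200:240,150:205].min(-1)>105); print(np.median(rr)+200,np.median(cc)+150)
E
```

```text
(10.75, array([-0.1172,  0.1945,  0.0025]))
118 [0.52303756 0.30090394 0.05336316] [0.50873446 0.28350056 0.04932789] [0.5378914  0.31499349 0.05752499]
219.0 185.0
```

carry_out(
  commands=[
    {"dp":[-0.017,0.028,0],"rotation":[0,0,0]},
    {"dp":[-0.017,0.028,0],"rotation":[0,0,0]},
    {"dp":[-0.017,0.028,0],"rotation":[0,0,0]},
    {"dp":[-0.017,0.028,0],"rotation":[0,0,0]},
    {"dp":[-0.017,0.028,0],"rotation":[0,0,0]},
    {"dp":[-0.017,0.028,0],"rotation":[0,0,0]},
    {"dp":[-0.015,0.0265,0],"rotation":[0,0,0]},
    {"dp":[0,0,0],"rotation":[0,0,0]},
  ],
)

```text
t: 11.75
eef_pos: [0.522, 0.3014, 0.1683]
ee_rot: [-3.141, -0.003, -2.719]
force: [0.2, -0.5, -0.0]
width: 0.0004
gripper_force: 0.0
```

carry_out(
  commands=[
    {"dp":[0,0,0.025],"rotation":[0,0,0]},
    {"dp":[0,0,0.025],"rotation":[0,0,0]},
    {"dp":[0,0,0.015],"rotation":[0,0,0]},
    {"dp":[0,0,0.007],"rotation":[0,0,0]},
    {"dp":[0,0,0],"rotation":[0,0,0]},
    {"dp":[0,0,0],"rotation":[0,0,0]},
  ],
)

```text
t: 12.5
eef_pos: [0.5229, 0.3004, 0.0994]
ee_rot: [3.141, 0.001, -2.721]
force: [0.3, -0.3, -0.2]
width: 0.0004
gripper_force: 0.0
```

```bash
python3 - <<'E'
from h import *
print(delta([.523,.3005,.079]))
E
```

```text
(12.5, array([-0.0001,  0.    ,  0.0204]))
```

Lined up over the key. Next I press slowly and watch the force.

carry_out(
  commands=[
    {"dp":[0,0,0.008],"rotation":[0,0,0]},
    {"dp":[0,0,0.006],"rotation":[0,0,0]},
    {"dp":[0,0,0.004],"rotation":[0,0,0]},
    {"dp":[0,0,0.002],"rotation":[0,0,0]},
    {"dp":[0,0,0.002],"rotation":[0,0,0]},
    {"dp":[0,0,0.001],"rotation":[0,0,0]},
    {"dp":[0,0,0],"rotation":[0,0,0]},
  ],
)

```text
t: 13.38
eef_pos: [0.5226, 0.3003, 0.0755]
ee_rot: [3.141, 0.0, -2.721]
force: [0.9, 0.3, -0.6]
width: 0.0005
gripper_force: 0.0
```

carry_out(
  commands=[
    {"dp":[0,0,0.001],"rotation":[0,0,0]},
    {"dp":[0,0,0.001],"rotation":[0,0,0]},
    {"dp":[0,0,0],"rotation":[0,0,0]},
  ],
)

```text
t: 13.75
eef_pos: [0.5227, 0.3003, 0.0736]
ee_rot: [3.141, 0.001, -2.721]
force: [-0.6, 0.0, 1.7]
width: 0.0004
gripper_force: 0.9
```

carry_out(
  commands=[
    {"dp":[0,0,0.001],"rotation":[0,0,0]},
    {"dp":[0,0,0],"rotation":[0,0,0]},
  ],
)

```text
t: 14.0
eef_pos: [0.5227, 0.3003, 0.0733]
ee_rot: [3.141, 0.001, -2.72]
force: [-2.0, -0.7, 7.0]
width: 0.0007
gripper_force: 3.7
```

carry_out(
  commands=[
    {"dp":[0,0,0.001],"rotation":[0,0,0]},
    {"dp":[0,0,0],"rotation":[0,0,0]},
  ],
)

```text
t: 14.25
eef_pos: [0.5228, 0.3004, 0.0732]
ee_rot: [3.142, 0.001, -2.72]
force: [-4.8, -1.6, 13.8]
width: 0.0001
gripper_force: 7.5
```

carry_out(
  commands=[
    {"dp":[0,0,0.001],"rotation":[0,0,0]},
    {"dp":[0,0,0],"rotation":[0,0,0]},
  ],
)

```text
t: 14.5
eef_pos: [0.5228, 0.3004, 0.0731]
ee_rot: [3.142, 0.002, -2.72]
force: [-7.9, -2.7, 23.0]
width: 0.0004
gripper_force: 11.3
```

The fingertips met a firm stop at z≈0.048 m, which is the height of the key fully down. Backing off straight up.

carry_out(
  commands=[
    {"dp":[0,0,-0.005],"rotation":[0,0,0]},
    {"dp":[0,0,-0.02],"rotation":[0,0,0]},
    {"dp":[0,0,-0.035],"rotation":[0,0,0]},
    {"dp":[0,0,-0.04],"rotation":[0,0,0]},
    {"dp":[0,0,-0.04],"rotation":[0,0,0]},
    {"dp":[0,0,-0.02],"rotation":[0,0,0]},
    {"dp":[0,0,0],"rotation":[0,0,0]},
    {"dp":[0,0,0],"rotation":[0,0,0]},
  ],
)

```text
t: 15.5
eef_pos: [0.522, 0.2998, 0.2294]
ee_rot: [-3.141, -0.002, -2.721]
force: [0.8, -0.2, -0.9]
width: 0.0005
gripper_force: 0.0
```

```bash
python3 - <<'E'
from h import *
for c in ['side','top']:
  p,d=vision.grab_frame(c); cv2.imwrite(f'pics/{c}2.png',p[:,:,::-1])
  for n in ['key_top','dish_large','dish_medium','dish_small','vial']:
    for r in vision.trace(n,c)[:3]:
        rr,cc=np.nonzero(r['pixels']&(d>0)); 
        if len(rr): w=world(c,d,rr,cc); print(c,n,round(r['score'],2),np.round(np.median(w,0),3),np.round(np.percentile(w,80,0),4))
print(readout.get_state()['eef_pos'])
E
```

```text
side key_top 0.67 [0.523 0.303 0.047] [0.5299 0.3105 0.0484]
side key_top 0.56 [ 0.468 -0.02   0.011] [0.5249 0.0852 0.0128]
side dish_large 0.9 [ 0.494 -0.178  0.026] [ 0.5165 -0.1543  0.0282]
side dish_large 0.67 [0.784 0.098 0.057] [0.8132 0.1296 0.0601]
side dish_large 0.32 [ 0.468 -0.02   0.011] [0.5238 0.0844 0.0129]
side dish_medium 0.56 [0.523 0.303 0.047] [0.5307 0.3105 0.0481]
side dish_medium 0.49 [ 0.557 -0.06   0.026] [ 0.5669 -0.0471  0.0276]
side dish_small 0.46 [0.49  0.081 0.022] [0.4953 0.0872 0.0233]
top key_top 0.63 [0.518 0.3   0.047] [0.5232 0.3066 0.0491]
top dish_large 0.86 [ 0.318 -0.248  0.016] [ 0.3398 -0.2253  0.0177]
top dish_large 0.8 [ 0.495 -0.186  0.028] [ 0.5173 -0.1633  0.0297]
top dish_large 0.8 [ 0.518 -0.332  0.016] [ 0.5401 -0.31    0.0178]
top dish_medium 0.88 [ 0.569 -0.062  0.027] [ 0.5835 -0.0474  0.029 ]
top vial 0.47 [0.61  0.096 0.053] [0.6175 0.103  0.055 ]
[0.52245538 0.30013334 0.23052092]
```

View pics/side2.png

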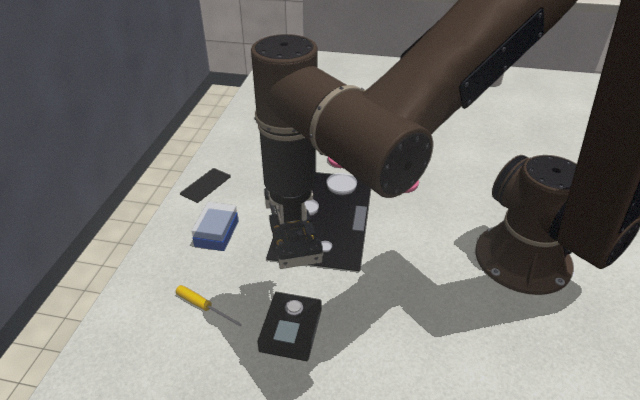

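The side view shows the key down at about (293,307), with its top at 48 mm. The large and medium dishes and the vial measure where they were, and the gripper is clear above the box.

```bash
python3 -c "
from station import arm
print(arm.job_done())"
```

```text
the job is handed in; nothing more can be done
None
```

I pointed at the largest dish and then the smallest for two seconds each, pressed the logger key fully down (its top now at about 48 mm), backed the arm off clear, and handed the job in; no verdict came back.

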